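# Bring the ball-lidded jar to the front of the laundry's detergent turntable and hold it

### The job

On the laundry counter, flip the cam lever beside the detergent turntable all the way over to free its brake, then turn the table by the crank knob on top until the jar with the ball on its lid stands squarely in line with the upright front pointer. A spring pulls the table back, so finish while still holding the crank knob with the jar at the pointer and the table still, the brake left off. Keep all four containers standing in their seats and leave the carton, cup and bottle on the counter alone.

Things in the scene. Friction and masses are not known exactly. Their poses are not given: they have to be found in the camera images.
- stand: fixed grey foot of the turntable, a 260 mm disc 14 mm thick; origin at the centre of its underside on the counter, on the turntable's vertical axis. Its +x axis points to the front pointer (roughly away from the robot), its -y axis to the brake lever. Turned by up to 0.2 rad either way
- front (a point): top of the front pointer, a steel upright 14 x 12 mm and 62 mm high, fixed to the stand, 182 mm from the turntable's axis along the stand's +x
- turntable: aluminium disc, 260 mm wide, 12 mm thick, underside 52 mm above the counter; origin there on the axis, +x along the crank arm, z the turning axis. Seats with 12 mm rims, 85 mm from the axis, at 45, 135, 225 and 315 degrees from the crank arm. Turns 3.0 rad either way from its start (go the shorter way); a spring of 0.2 N m per rad pulls it back there. Braked until the lever is flipped
- crank_knob: black upright round crank knob, 20 mm in diameter (24 mm near the top), 50 mm high, spinning freely on its pin; origin at the centre of its underside, 195 mm above the counter, 75 mm from the turntable's axis. The 20 mm wide crank arm's top is at 193 mm; containers stay below 178 mm. The spring pulls up to 8 N here
- brake_lever (a joint): cam lever angle: 0 to 0.15 at the start (brake on), 1.5 flipped all the way to its stop (brake off). It swings in the vertical plane parallel to the stand's x axis: at 0 it leans 0.75 rad from vertical towards the stand's -x, at 0.75 it is upright, at 1.5 it leans 0.75 rad towards +x. It stays where it is left; 3 to 5 N at its tip moves it
- lever_tip (a point): centre of the black ball, 22 mm in diameter, at the end of the cam lever, a steel rod 12 mm thick; 90 mm from the lever's pivot
- lever_pivot (a point): pivot of the cam lever, on the stand 200 mm from the turntable's axis along the stand's -y and 40 mm above the counter
- ball_jar: the jar to bring to the front: white ceramic, 64 mm in diameter, with a 40 mm ball as knob on its lid, 113 mm high in all; loose in one of the four seats; origin at the centre of its underside
- flat_jar: white jar with a flat lid, 64 mm in diameter, 85 mm high, loose in a seat; origin at the centre of its underside
- cone_bottle: white bottle, 64 mm in diameter, narrowing to a thin neck, 108 mm high, loose in a seat; origin at the centre of its underside
- low_tin: plain low aluminium tin, 64 mm in diameter, 50 mm high, loose in a seat; origin at the centre of its underside
- carton: cardboard carton 70 x 150 x 190 mm standing on the counter, to be left alone; origin at the centre of its underside
- scoop_cup: white measuring cup 70 mm wide, 70 mm high, to be left alone; origin at the centre of its underside
- softener: white bottle 76 mm in diameter, 170 mm high, to be left alone; origin at the centre of its underside
Mind the look-alikes: they are no part of the job. What is shaped like the ball_jar but green or purple is not meant.

How it is judged:
On the way, in this order (a step that is already met when the one before it is completed fails the run):
1. the cam lever is flipped over, brake off (value of joint brake_lever above 1.2 rad), for 0.2 s.
2. the ball-lidded jar is at the front pointer (y of ball_jar in the frame of stand between -0.012 and 0.012 m and x of ball_jar in the frame of stand above 0.06 m), for 0.2 s.
At the end, for the whole second after the job is handed in: The ball-lidded jar stands in line with the front pointer within 12 mm to either side, the fingers press on the crank knob with more than 0.4 N, the turntable is still (under 0.1 rad/s), the lever is past 1.2 rad (brake off), and all four containers are upright (within 0.15 rad) in their seats (all of step 2 and contact force between the fingers and crank_knob above 0.4 N and angular speed of turntable below 0.1 rad/s and value of joint brake_lever above 1.2 rad and angle between each of ball_jar, flat_jar, cone_bottle, low_tin's own z axis and vertical below 0.15 rad and horizontal distance between each of ball_jar, flat_jar, cone_bottle, low_tin and turntable below 0.1 m and height (world z) of each of ball_jar, flat_jar, cone_bottle, low_tin below 0.075 m); the arm keeps its last pose, push and grip.
It fails at once if a container on the turntable is tipped or lifted out (angle between any of ball_jar, flat_jar, cone_bottle, low_tin's own z axis and vertical above 0.35 rad or height (world z) of any of ball_jar, flat_jar, cone_bottle, low_tin above 0.09 m).
It fails at once if the carton, cup or bottle on the counter is moved or tipped (distance of any of carton, scoop_cup, softener from where it was at the start of the episode above 0.03 m or angle between any of carton, scoop_cup, softener's own z axis and vertical above 0.3 rad).
It also fails if it takes over 56 s, if anything falls off the work surface, if the arm or the gripper's body presses on something with over 40 N, if the wrist force passes 120 N, or if a joint passes its speed limit or range.

### The arm

A 7-joint arm with a two-finger parallel gripper is mounted at the origin on the work surface. World frame = base frame: x ahead of the robot, y to its left, z up, the work surface at z = 0. Lengths are in m, angles in rad, forces in N, time in s.
With the tool pointing down it reaches from about 0.4 to 0.85 m from the base axis. Payload 10.4 kg.
Tool frame: the origin (TCP) lies on the mounting face of the last link; the fingertips stand 173 mm ahead of it and the grasp point (between the pads) lies 155 mm ahead of it (manip.tip_extent is the distance from the TCP to the fingertips, in m); z points along the fingers, y is the line along which they close (so a half turn about z gives the same grasp; the last joint's range is limited). The gripper opens to 85 mm and grips with 20 to 120 N. Pads are 22 mm wide; open, the fingers measure 114 mm over their backs; the gripper's body (76 mm by 85 mm) begins 54 mm behind the grasp point. The pads swing forward as they close: fully open they stand 13 mm farther back than shut.
Start: joints at [1.202, 0.332, -0.065, 1.46, 0.022, 1.35, -0.088], TCP at [0.212, -0.588, 0.405] pointing down, gripper open.
Joint ranges: [-2.6, 2.6], [-0.5, 2.12], [-1.47, 1.34], [0.16, 2.42], [-1.27, 4.41], [0.06, 2.06], [-2.6, 2.6]. Speed limits (rad/s): [2.22, 2.22, 2.79, 2.79, 3.14, 3.14, 3.14].

### API

Orientations are given as a unit quaternion [x, y, z, w].
In Python, from workcell import manip gives the robot as it stands.
- The arm moves only by the tool move_arm, never from a script. Its argument "plan" is one flat list of numbers, 7 for each row, row after row: the turn, a rotation vector about the tool's x, y, z in rad, then the shift along the tool's x, y, z in m, then the finger opening in m, from 0 to 0.0854. In form: [ax, ay, az, dx, dy, dz, gripper, ax, ay, az, dx, dy, dz, gripper, ...]. A call has 1 to 12 rows; each row is the pose to reach, as a shift and turn from the pose commanded when the call began, along the tool's axes at that moment; what a row does not reach only later rows make up. A row lasts 1/8 s, in which the tool goes at most 62.5 mm and 10.7 degrees, less where a joint would pass 70% of its speed; a pose out of reach is approached as far as the arm can. A call with a gripper value outside its range is refused whole. The fingers move at their own pace and stop on an object; "squeeze" is the grip in N (left out, the last holds). Time passes only in rows, so rows that repeat a pose let the fingers close. It gives the time, the measured TCP pose, the force, the opening and the grip force at its end, in the units of the state.
- manip.get_obs(): the state, without advancing time (a new reading comes with each control period).
- manip.camera(name): name is "scene" or "top"; returns a dict with "color" (400x640x3 uint8, red, green, blue), "fx", "fy", "cx", "cy" (pixels), "cam_to_world" (4x4, takes a point from camera to world coordinates). Camera axes: x right, y down, z forward; pixel columns grow to the right and rows downward; lengths in m; the calibration is good to about 2 mm. A picture is of the moment at which its call begins. There is no depth.
- manip.hand_in(): hands the job in; it is judged then, once.
Trained networks look in a picture, given as the dict that the camera call returned (one of the last four; its "shot" number tells which), for a name from the list of things; names that differ only in an ending like _2 or _b are one class to them, and where a whole thing is asked for, a point or a joint stands for the part that bears it (a point fixed in the world has none). Each returns a list of dicts, best first, with "conf" (0 to 1); they miss things now and then, are a little off and sometimes report something else, mostly with a low value. They report only what shows in the picture. A call takes as long as a camera call. They do not tell look-alikes from the thing itself.
- manip.look_for(picture, label): "position" ([x, y, z] in m, in the coordinates of the camera as it stood for that picture, good to about 4 mm: the middle of the surface that is visible of it).
- manip.silhouettes(picture, label): "pixels" (400x640 bool, what is visible of it).
- manip.tip_of(picture, label): "position" ([x, y, z] in m, in the coordinates of the camera as it stood for that picture, good to about 4 mm: a listed point, or the origin of a listed thing).
The state is a dict: "clock": time; "joint_pos": joint angles; "joint_velocities": joint speeds; "tau": joint torques, N m; "position": TCP position; "ee_rot": TCP orientation; "ft_force": force on the tool from outside, world axes, zero at the start; "torque": the same for the moment, N m; "grip_width": opening from 0.0 (shut) to 1.0 (fully open); "grasp_force": force on a finger pad.
Only numpy, scipy, OpenCV 4.12 (cv2) and the standard library are available. Lean on these libraries where they do the work, as an engineer would, in place of code of your own. Each camera call takes 0.05 s, during which the arm holds its last target. There are 200 camera calls.

## Working session

There is one attempt and no reset: what is moved stays moved. The work goes in short steps, Python scripts to look and compute and a tool call to move; the robot and the scene stay as the last step left them, time stands still between calls to the robot, and variables do not carry over. Pictures are saved under pics/ and viewed, at most 10 in all, crops included, and the job is handed in when it is done.

Besides the shell and the picture viewer there is one more tool, called as name(argument=value, ...) on one line, values as JSON. move_arm: Moves the arm, as the interface text tells. Its arguments: {"type":"object","properties":{"plan":{"type":"array","items":{"type":"number"}},"squeeze":{"type":"number"}},"required":["plan"]}

```bash
mkdir -p pics; cat > h.py <<'E'
from workcell import manip
import numpy as np, cv2
from scipy.spatial.transform import Rotation as R
def w(pic,p):
    return (np.array(pic["cam_to_world"])@np.r_[p,1])[:3]
def find(pic,l,f="tip_of",n=3):
    return [(np.round(w(pic,d["position"]),4).tolist(),round(d["conf"],2)) for d in getattr(manip,f)(pic,l)[:n]]
E
python3 - <<'E'
from h import *
o=manip.get_obs(); print({k:np.round(v,3).tolist() for k,v in o.items()}, manip.tip_extent)
for c in("scene","top"):
    p=manip.camera(c); cv2.imwrite(f"pics/{c}0.png",p["color"][:,:,::-1])
    print(c,np.round(p["cam_to_world"],3).tolist(),p["fx"])
    for l in("stand","front","turntable","crank_knob","lever_tip","lever_pivot","ball_jar","flat_jar","cone_bottle","low_tin","carton","scoop_cup","softener"): print(l,find(p,l))
E
```

```text
{'clock': 0.0, 'joint_pos': [1.202, 0.333, -0.065, 1.461, 0.022, 1.35, -0.088], 'joint_velocities': [0.001, -0.0, -0.0, 0.0, 0.001, 0.002, 0.001], 'tau': [-0.0, -62.545, 0.049, -39.16, 0.016, 0.01, 0.0], 'position': [0.212, -0.588, 0.404], 'ee_rot': [0.985, 0.172, -0.0, -0.001], 'ft_force': [0.241, 0.556, 0.193], 'torque': [0.027, -0.029, 0.006], 'grasp_force': 0.0, 'grip_width': 0.998} 0.1734
scene [[0.856, 0.388, -0.341, 1.074], [0.516, -0.663, 0.542, -0.814], [-0.016, -0.64, -0.768, 1.32], [0.0, 0.0, 0.0, 1.0]] 449.4486261204598
stand []
front [([0.7432, 0.0541, 0.0663], 0.74)]
turntable [([0.5565, 0.0662, 0.0551], 0.81), ([0.4905, 0.1174, 0.0693], 0.44), ([0.6443, -0.4246, -0.0015], 0.4)]
crank_knob [([0.6327, 0.088, 0.1927], 0.6)]
lever_tip [([0.4874, -0.1271, 0.1109], 0.61)]
lever_pivot [([0.543, -0.1267, 0.0401], 0.71)]
ball_jar [([0.4262, 0.3239, 0.0018], 0.89), ([0.2991, 0.1921, 0.0032], 0.75), ([0.4887, 0.1169, 0.0658], 0.68)]
flat_jar [([0.6012, 0.1391, 0.0687], 0.67), ([0.4899, 0.1184, 0.0656], 0.44), ([0.3952, 0.4702, -0.0003], 0.34)]
cone_bottle [([0.6273, 0.0206, 0.063
[... 271 characters left out ...]
 -0.997, 1.482], [0.0, 0.0, 0.0, 1.0]] 423.2474308435757
stand []
front [([0.7392, 0.0545, 0.0614], 0.92)]
turntable [([0.5613, 0.0713, 0.0527], 0.81)]
crank_knob [([0.6285, 0.081, 0.1927], 0.59)]
lever_tip [([0.488, -0.1265, 0.1147], 0.58)]
lever_pivot [([0.5406, -0.127, 0.0425], 0.72)]
ball_jar [([0.2938, 0.1895, 0.0007], 0.86), ([0.4239, 0.3219, 0.0028], 0.81), ([0.4882, 0.1143, 0.0646], 0.65)]
flat_jar [([0.601, 0.1399, 0.0656], 0.77)]
cone_bottle [([0.4879, 0.1146, 0.0634], 0.69), ([0.6292, 0.0196, 0.0615], 0.66)]
low_tin [([0.5103, -0.0049, 0.0612], 0.54)]
carton [([0.6051, 0.1376, 0.0655], 0.34)]
scoop_cup [([0.398, 0.4701, 0.0015], 0.94)]
softener [([0.6428, -0.4229, -0.0011], 0.93)]
```

View pics/scene0.png

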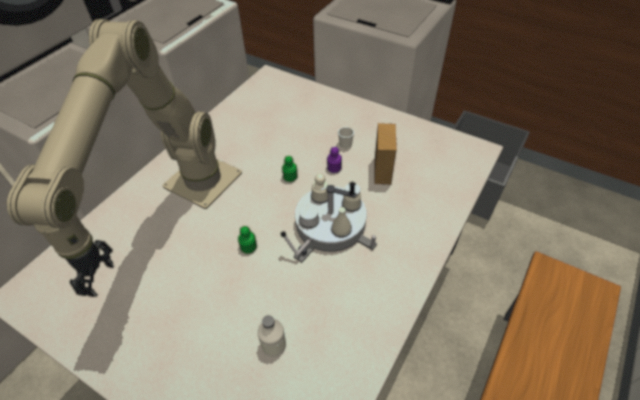

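View pics/top0.png

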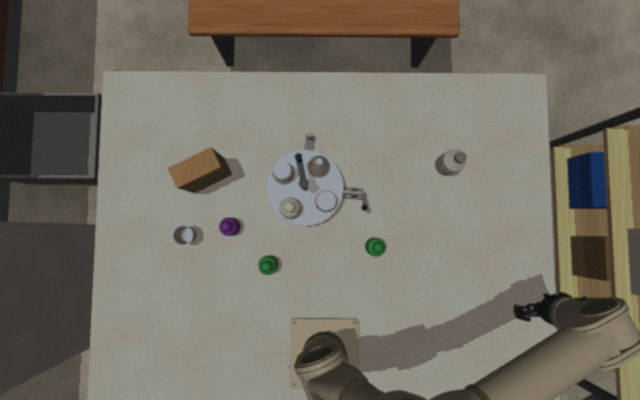

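The pictures agree with the networks. In the top view the cream ball jar is at (290,207), the knob at (299,157), the lever ball at (366,208) and the pointer at (310,137). The green and purple decoys are at (375,246), (268,265) and (230,226).

From the fits, the axis is about (0.558, 0.069), the stand yaw −0.08 and the crank at about 0.205. The table needs about −2.64 rad, so the knob ends near (0.501, 0.020).

```bash
cat >> h.py <<'E'
def rel(pos,yaw,base=None):
    """tool-frame turn and shift to reach world TCP pos, pointing down, tool x at yaw"""
    o=manip.get_obs(); r=R.from_quat(o["ee_rot"]); p=np.array(o["position"])
    t=R.from_euler("z",yaw)*R.from_rotvec([np.pi,0,0])
    return np.round(np.r_[(r.inv()*t).as_rotvec(), r.inv().apply(np.array(pos)-p)],4).tolist()
E
python3 -c "
from h import *
for z in(.40,.268): print(rel([.440,-.122,z],-.08))"
```

```text
[0.0001, -0.0, 0.4258, 0.3726, -0.3611, 0.0047]
[0.0001, -0.0, 0.4258, 0.3726, -0.3611, 0.1367]
```

move_arm(plan=[0,0,0.426,0.373,-0.361,0.005,0,0,0,0.426,0.373,-0.361,0.005,0,0,0,0.426,0.373,-0.361,0.005,0,0,0,0.426,0.373,-0.361,0.005,0,0,0,0.426,0.373,-0.361,0.005,0,0,0,0.426,0.373,-0.361,0.005,0,0,0,0.426,0.373,-0.361,0.005,0,0,0,0.426,0.373,-0.361,0.005,0,0,0,0.426,0.373,-0.361,0.005,0,0,0,0.426,0.373,-0.361,0.005,0,0,0,0.426,0.373,-0.361,0.005,0,0,0,0.426,0.373,-0.361,0.005,0], squeeze=30)

```text
clock: 2.9
position: [0.44, -0.1232, 0.3997]
ee_rot: [0.999, -0.041, -0.0, 0.0]
ft_force: [0.6, 0.2, -0.4]
grip_width: 0.002
grasp_force: 0.0
```

```bash
python3 - <<'E'
from h import *
o=manip.get_obs(); print(o["position"],o["grip_width"],o["ft_force"])
for z in(.40,.275): print(rel([.440,-.122,z],-.08))
p=manip.camera("scene")
for l in ("lever_tip","lever_pivot"): print(l,find(p,l))
E
```

```text
[ 0.43997447 -0.12322345  0.39969312] 0.002174649409325886 [ 0.57791595  0.24888388 -0.43634499]
[0.0002, 0.0001, -0.0025, -0.0001, -0.0012, -0.0003]
[0.0002, 0.0001, -0.0025, -0.0001, -0.0013, 0.1247]
lever_tip [([0.4889, -0.1304, 0.1105], 0.5)]
lever_pivot [([0.5445, -0.1268, 0.0388], 0.57)]
```

move_arm(plan=[0,0,0,0,0.003,0.06,0,0,0,0,0,0.003,0.11,0,0,0,0,0,0.003,0.131,0,0,0,0,0.015,0.003,0.131,0,0,0,0,0.03,0.003,0.131,0,0,0,0,0.045,0.003,0.131,0,0,0,0,0.06,0.003,0.131,0,0,0,0,0.075,0.003,0.131,0,0,0,0,0.09,0.003,0.131,0,0,0,0,0.1,0.003,0.131,0,0,0,0,0.11,0.003,0.131,0,0,0,0,0.11,0.003,0.131,0])

```text
clock: 4.55
position: [0.5505, -0.1338, 0.2687]
ee_rot: [0.999, -0.04, 0.0, -0.0]
ft_force: [-0.1, -0.3, -1.0]
grip_width: 0.003
grasp_force: 0.2
```

```bash
python3 - <<'E'
from h import *
p=manip.camera("scene")
for l in ("lever_tip","lever_pivot"): print(l,find(p,l))
i=p["color"][180:300,200:400]; cv2.imwrite("pics/s1.png",cv2.resize(i,(800,480))[:,:,::-1])
E
```

```text
lever_tip [([0.575, -0.1349, 0.1193], 0.46)]
lever_pivot [([0.5432, -0.1306, 0.0391], 0.58)]
```

View pics/s1.png

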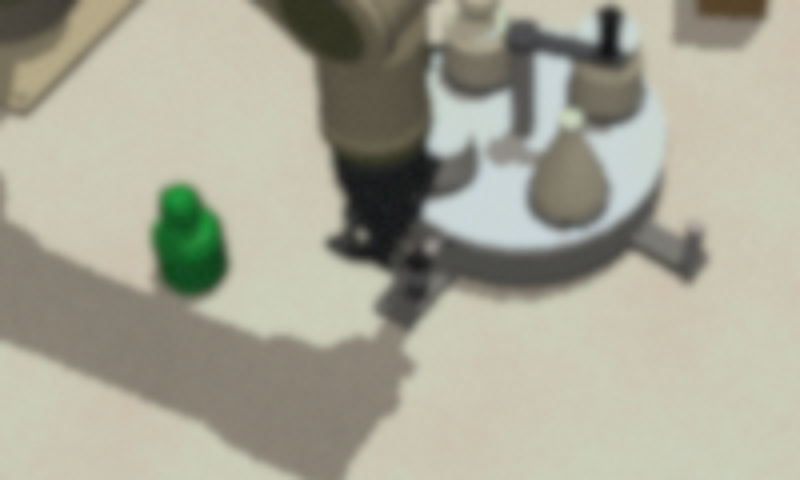

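The crop shows the closed fingers against the lever, with the lever ball at about (430,240). It is past upright and leaning forward, so I keep pushing.

move_arm(plan=[0,0,0,0.008,0,0,0,0,0,0,0.016,0,0,0,0,0,0,0.022,0,0,0,0,0,0,0.026,0,0,0,0,0,0,0.026,0,0,0])

```text
clock: 5.32
position: [0.5763, -0.1358, 0.2688]
ee_rot: [0.999, -0.04, 0.001, -0.0]
ft_force: [-0.3, -0.4, 0.6]
grip_width: -0.0
grasp_force: 0.1
```

```bash
python3 - <<'E'
from h import *
for c in("scene","top"):
  p=manip.camera(c)
  for l in ("lever_tip","lever_pivot"): print(l,find(p,l))
E
```

```text
lever_tip [([0.6022, -0.1365, 0.1008], 0.67)]
lever_pivot [([0.5448, -0.129, 0.0375], 0.48), ([0.607, 0.4075, -0.002], 0.46)]
lever_tip []
lever_pivot [([0.5414, -0.1277, 0.042], 0.38)]
```

move_arm(plan=[0,0,0,0.003,0,0,0,0,0,0,0.006,0,0,0,0,0,0,0.006,0,0,0])

```text
clock: 6.0
position: [0.5798, -0.1361, 0.2682]
ee_rot: [0.999, -0.04, -0.004, 0.0]
ft_force: [-18.2, 2.5, 12.0]
grip_width: -0.001
grasp_force: 10.8
```

```bash
python3 -c "
from h import *
print(rel([.565,-.136,.45],-.08)); print(rel([.6305,.084,.45],.706))"
```

```text
[0.0003, 0.008, -0.0004, -0.0162, 0.0011, -0.1817]
[-0.0028, 0.0077, -0.7863, 0.0314, -0.2234, -0.1822]
```

move_arm(plan=[0,0,0,-0.02,0,0,0,0,0,0,-0.02,0,-0.06,0,0,0,0,-0.02,0,-0.12,0,0,0,0,-0.02,0,-0.182,0,0,0,-0.786,0.029,-0.223,-0.182,0.085,0,0,-0.786,0.029,-0.223,-0.182,0.085,0,0,-0.786,0.029,-0.223,-0.182,0.085,0,0,-0.786,0.029,-0.223,-0.182,0.085,0,0,-0.786,0.029,-0.223,-0.182,0.085,0,0,-0.786,0.029,-0.223,-0.182,0.085,0,0,-0.786,0.029,-0.223,-0.182,0.085])

```text
clock: 7.38
position: [0.6286, 0.0821, 0.4508]
ee_rot: [0.939, 0.344, -0.0, 0.0]
ft_force: [-1.0, -1.5, 0.8]
grip_width: 0.998
grasp_force: 0.0
```

```bash
python3 - <<'E'
from h import *
print(np.round(manip.get_obs()["joint_pos"],2))
for c in("scene","top"):
  p=manip.camera(c)
  for l in ("lever_tip","crank_knob","ball_jar","turntable"): print(l,find(p,l))
  if c=="scene": cv2.imwrite("pics/s2.png",cv2.resize(p["color"][120:280,230:430],(750,600))[:,:,::-1])
print(rel([.6305,.084,.378],.706))
E
```

```text
[ 0.29  0.41 -0.68  1.33  0.26  1.48 -1.24]
lever_tip [([0.5096, -0.0052, 0.0627], 0.52), ([0.6041, -0.1367, 0.1013], 0.51)]
crank_knob [([0.7404, 0.0533, 0.0638], 0.52), ([0.6345, 0.0913, 0.1969], 0.44)]
ball_jar [([0.2958, 0.1897, 0.0032], 0.9), ([0.366, -0.17, -0.0003], 0.79), ([0.4872, 0.1121, 0.066], 0.55)]
turntable [([0.5544, 0.0644, 0.0501], 0.7)]
lever_tip [([0.6006, -0.1367, 0.1057], 0.72)]
crank_knob []
ball_jar [([0.4219, 0.3225, 0.003], 0.86), ([0.2928, 0.1898, -0.0018], 0.83), ([0.4897, 0.113, 0.0647], 0.82)]
turntable [([0.601, -0.1338, 0.1075], 0.36)]
[0.0001, -0.0, -0.0003, 0.0018, 0.001, 0.0727]
```

View pics/s2.png

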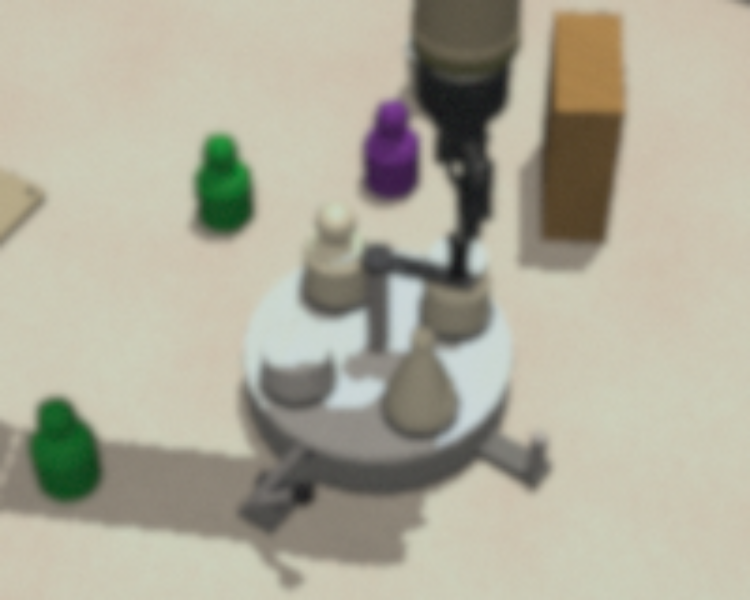

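The lever ball at (300,490) leans towards the pointer, so the brake is off. The gripper is above the knob at (460,260). I go down and grip it.

move_arm(plan=[0,0,0,0.003,0.001,0.04,0.085,0,0,0,0.003,0.001,0.072,0.085,0,0,0,0.003,0.001,0.072,0.085,0,0,0,0.003,0.001,0.072,0,0,0,0,0.003,0.001,0.072,0,0,0,0,0.003,0.001,0.072,0,0,0,0,0.003,0.001,0.072,0,0,0,0,0.003,0.001,0.072,0,0,0,0,0.003,0.001,0.072,0], squeeze=60)

```text
clock: 9.0
position: [0.6315, 0.0849, 0.3797]
ee_rot: [0.938, 0.346, 0.001, 0.0]
ft_force: [-2.0, -0.5, 5.7]
grip_width: 0.232
grasp_force: 58.2
```

```bash
cat >> h.py <<'E'
AX=np.array([.558,.0685])
def arc(a1,n):
    """tool-frame rows along the knob's circle from the angle now to a1"""
    o=manip.get_obs(); r=R.from_quat(o["ee_rot"]); p=np.array(o["position"]); d=p[:2]-AX
    a0=np.arctan2(d[1],d[0]); print("angle",a0,"radius",np.hypot(*d))
    for a in np.linspace(a0,a1,n+1)[1:]:
        t=np.r_[AX+.075*np.array([np.cos(a),np.sin(a)]),.379]
        print(np.round(r.inv().apply(t-p),3).tolist())
E
python3 -c "
from h import *
arc(-1.1,12)"
```

```text
angle 0.22009997101984227 radius 0.07530584418652994
[-0.005, 0.007, 0.001]
[-0.01, 0.013, 0.001]
[-0.015, 0.019, 0.001]
[-0.022, 0.025, 0.001]
[-0.028, 0.029, 0.001]
[-0.036, 0.033, 0.001]
[-0.043, 0.036, 0.001]
[-0.051, 0.038, 0.001]
[-0.059, 0.04, 0.001]
[-0.068, 0.04, 0.001]
[-0.076, 0.039, 0.001]
[-0.084, 0.038, 0.001]
```

move_arm(plan=[0,0,0,-0.005,0.007,0,0,0,0,0,-0.01,0.013,0,0,0,0,0,-0.015,0.019,0,0,0,0,0,-0.022,0.025,0,0,0,0,0,-0.028,0.029,0,0,0,0,0,-0.036,0.033,0,0,0,0,0,-0.043,0.036,0,0,0,0,0,-0.051,0.038,0,0,0,0,0,-0.059,0.04,0,0,0,0,0,-0.068,0.04,0,0,0,0,0,-0.076,0.039,0,0,0,0,0,-0.084,0.038,0,0])

```text
clock: 10.5
position: [0.5924, 0.0012, 0.3796]
ee_rot: [0.938, 0.345, 0.001, 0.0]
ft_force: [2.7, 4.8, 5.2]
grip_width: 0.232
grasp_force: 58.6
```

```bash
python3 - <<'E'
from h import *
arc(-2.3,12)
for c in("scene","top"):
  p=manip.camera(c)
  for l in ("flat_jar","cone_bottle","low_tin","ball_jar"): print(l,find(p,l))
E
```

```text
angle -1.0989808496577609 radius 0.0756050270368874
[-0.007, -0.003, 0.001]
[-0.014, -0.005, 0.001]
[-0.021, -0.009, 0.001]
[-0.027, -0.013, 0.001]
[-0.033, -0.018, 0.001]
[-0.038, -0.023, 0.001]
[-0.043, -0.029, 0.0]
[-0.047, -0.035, 0.0]
[-0.05, -0.042, 0.0]
[-0.053, -0.049, 0.0]
[-0.055, -0.056, 0.0]
[-0.057, -0.063, 0.0]
flat_jar [([0.6369, 0.0428, 0.0671], 0.64)]
cone_bottle [([0.5343, -0.0141, 0.0637], 0.6)]
low_tin [([0.4767, 0.0934, 0.0641], 0.87)]
ball_jar [([0.3664, -0.1716, 0.0035], 0.88), ([0.5865, 0.1496, 0.0662], 0.62), ([0.2937, 0.1912, 0.0014], 0.59)]
flat_jar [([0.6387, 0.0424, 0.0658], 0.54)]
cone_bottle []
low_tin [([0.4807, 0.0911, 0.0597], 0.71), ([0.5412, -0.1312, 0.0411], 0.65), ([0.6036, -0.1357, 0.1056], 0.57)]
ball_jar [([0.2922, 0.1904, -0.0003], 0.85), ([0.5845, 0.1506, 0.06], 0.79), ([0.4238, 0.3225, 0.0009], 0.76)]
```

The table follows the knob and all the containers are seated. I continue.

move_arm(plan=[0,0,0,-0.007,-0.003,0,0,0,0,0,-0.014,-0.005,0,0,0,0,0,-0.021,-0.009,0,0,0,0,0,-0.027,-0.013,0,0,0,0,0,-0.033,-0.018,0,0,0,0,0,-0.038,-0.023,0,0,0,0,0,-0.043,-0.029,0,0,0,0,0,-0.047,-0.035,0,0,0,0,0,-0.05,-0.042,0,0,0,0,0,-0.053,-0.049,0,0,0,0,0,-0.055,-0.056,0,0,0,0,0,-0.056,-0.062,0,0])

```text
clock: 12.5
position: [0.5099, 0.0107, 0.3796]
ee_rot: [0.939, 0.345, 0.001, 0.001]
ft_force: [5.9, -2.9, 4.5]
grip_width: 0.228
grasp_force: 58.9
```

```bash
python3 - <<'E'
from h import *
arc(-2.436,3)
for c in("scene","top"):
  p=manip.camera(c)
  for l in ("flat_jar","cone_bottle","low_tin","ball_jar","front","lever_tip"): print(l,find(p,l))
E
```

```text
angle -2.2652625533377355 radius 0.07518573210299326
[-0.0, -0.004, 0.001]
[-0.001, -0.009, 0.001]
[-0.001, -0.013, 0.001]
flat_jar [([0.5651, -0.0172, 0.0654], 0.68), ([0.6443, 0.0763, 0.069], 0.3)]
cone_bottle [([0.4741, 0.059, 0.066], 0.74)]
low_tin [([0.6472, -0.4242, -0.0021], 0.61), ([0.5503, 0.1538, 0.0654], 0.57)]
ball_jar [([0.3642, -0.1685, 0.0008], 0.8), ([0.4234, 0.3253, 0.0015], 0.77), ([0.2965, 0.189, 0.0013], 0.63)]
front [([0.7386, 0.0516, 0.0614], 0.7), ([0.5456, -0.1298, 0.0394], 0.5)]
lever_tip [([0.6009, -0.1338, 0.0998], 0.49), ([0.5435, -0.1269, 0.0361], 0.35)]
flat_jar []
cone_bottle [([0.4736, 0.0586, 0.0636], 0.63), ([0.54, -0.1272, 0.0416], 0.28)]
low_tin [([0.5506, 0.1506, 0.0595], 0.57)]
ball_jar [([0.3561, -0.1726, 0.0011], 0.81), ([0.4263, 0.3223, 0.0045], 0.68), ([0.2943, 0.1898, -0.0013], 0.6)]
front [([0.7391, 0.0511, 0.0605], 0.94)]
lever_tip [([0.6016, -0.1367, 0.1045], 0.62)]
```

move_arm(plan=[0,0,0,0,-0.004,0,0,0,0,0,-0.001,-0.009,0,0,0,0,0,-0.001,-0.013,0,0,0,0,0,-0.001,-0.013,0,0])

```text
clock: 13.7
position: [0.5007, 0.0199, 0.3796]
ee_rot: [0.939, 0.345, 0.001, 0.001]
ft_force: [4.9, -5.0, 5.4]
grip_width: 0.228
grasp_force: 59.0
```

```bash
python3 - <<'E'
from h import *
arc(-2.45,1)
for c in("scene","top","scene","top"):
  p=manip.camera(c)
  for l in ("flat_jar","cone_bottle","low_tin","front","lever_pivot"): print(l,find(p,l,n=2))
  print("ball",[x for x in find(p,"ball_jar",n=6) if x[0][2]>.04])
  cv2.imwrite(f"pics/{c}3.png",cv2.resize(p["color"][130:260,250:410] if c=="scene" else p["color"][110:240,240:400],(738,600))[:,:,::-1])
E
```

```text
angle -2.4386804823001924 radius 0.07511361680700687
[0.0, -0.001, 0.001]
flat_jar [([0.5501, -0.0179, 0.0675], 0.73)]
cone_bottle [([0.4751, 0.0723, 0.0644], 0.52)]
low_tin [([0.5631, 0.1553, 0.0661], 0.79), ([0.6505, -0.4253, -0.0029], 0.31)]
front [([0.7409, 0.0528, 0.0644], 0.95)]
lever_pivot [([0.5429, -0.1282, 0.0401], 0.71)]
ball [([0.6446, 0.0597, 0.0668], 0.58)]
flat_jar [([0.6432, 0.0621, 0.0627], 0.63)]
cone_bottle [([0.4713, 0.0701, 0.0613], 0.59)]
low_tin [([0.5666, 0.1506, 0.0647], 0.79)]
front [([0.7414, 0.0539, 0.0641], 0.61)]
lever_pivot [([0.5399, -0.132, 0.0404], 0.43), ([0.7395, 0.0532, 0.063], 0.3)]
ball [([0.6433, 0.0656, 0.0594], 0.81)]
flat_jar [([0.5513, -0.014, 0.0643], 0.68)]
cone_bottle [([0.4716, 0.0762, 0.0642], 0.74)]
low_tin [([0.5642, 0.1538, 0.0615], 0.59)]
front [([0.7382, 0.0526, 0.0686], 0.69)]
lever_pivot [([0.5461, -0.1304, 0.0438], 0.49)]
ball [([0.6451, 0.0636, 0.0676], 0.56)]
flat_jar [([0.4737, 0.0775, 0.0605], 0.73)]
cone_bottle [([0.4764, 0.0736, 0.0639], 0.51)]
low_tin [([0.5669, 0.1514, 0.0649], 0.66)]
front [([0.7377, 0.0528, 0.0617], 0.82)]
lever_pivot [([0.5441, -0.1307, 0.0412], 0.58)]
ball [([0.6452, 0.0652, 0.0627], 0.9), ([0.6036, -0.1374, 0.1056], 0.66)]
```

View pics/top3.png

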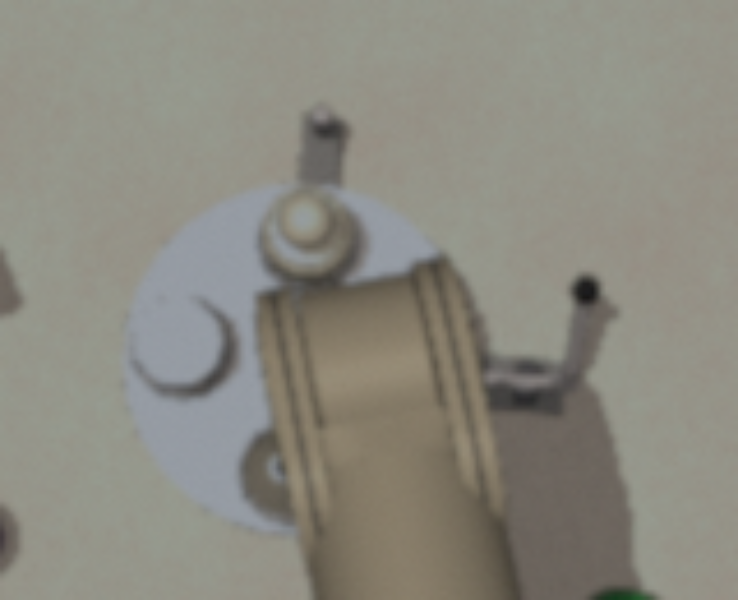

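View pics/scene3.png

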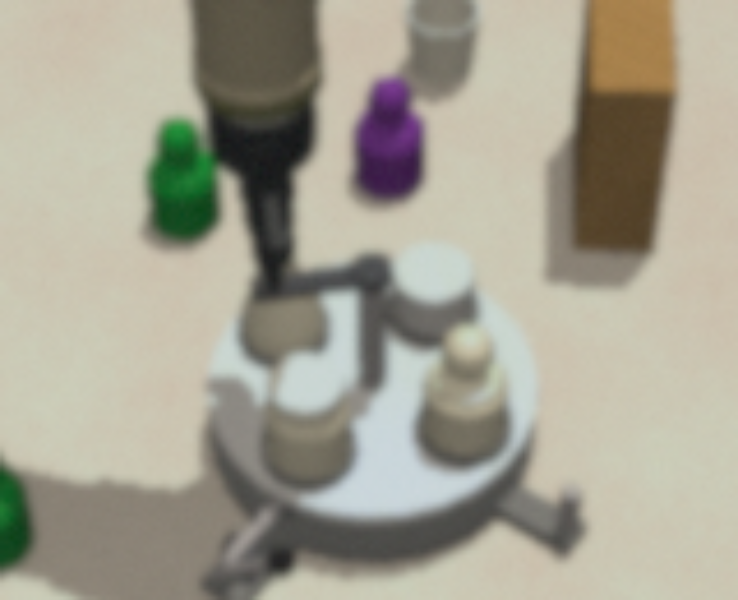

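Measured from the axis, the jar's bearing is −0.06 to −0.08 against −0.08 for the pointer, so it is about 1–2 mm off the line. Both pictures show it in line with the pointer, at (305,220) and (320,115) in the top crop. All four containers stand in their seats, the lever is over and the knob is gripped. I hand it in.

```bash
python3 -c "
from h import *
o=manip.get_obs(); print(o['grasp_force'],np.abs(o['joint_velocities']).max()); print(manip.hand_in())"
```

```text
58.98167263716459 0.0009581687759975867
the job is handed in; nothing more can be done
None
```

I flipped the lever to its stop, turned the ball-lidded jar to within about 2 mm of the pointer line, and handed the job in at about 14 s with the crank knob still gripped (59 N); no verdict came back.

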